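Pry open the sanding-disc box with the scraper

TASK

Pick up the scraper, slip its blade into the notch under the front edge of the blue box lid and lever the lid up until it stays at least halfway open (45 degrees or more). Only the scraper may touch the box: keep the gripper off it. Then lay the scraper down flat on the black mat, inside its yellow outline with the blade over the drawn blade, leave the lid open, and leave the other things where they are.

Things in the scene. Friction and masses are not known exactly. Their poses are not given: they have to be found in the camera images.
- disc_box: Grey box with a blue hinged lid, fixed to the table: 110 mm deep (its x), 150 mm wide (its y), walls 4 mm thick and 58 mm high, 62 mm high with the shut lid. Origin on the table under the box, on its middle line, 40 mm behind the front face (the back face is at x = +70 mm). Its x axis points from the front to the hinge side, z up. Orange sanding discs lie inside up to 29 mm above the table.
- box_lid (a joint): Lid angle in rad: 0 shut, grows as the front edge rises, stop at 1.75. The lid is a flat plate, 110 x 150 x 4 mm, 80 g, flush with the walls, with no catch or handle; a friction hinge (about 0.1 N m) holds it wherever it is left. About 1.5 to 2 N upward near the front edge opens it.
- pry_notch (a point): Centre of the pry notch in the top of the box's front wall, on the front face, 51.5 mm above the table. The notch is an opening 74 mm wide (box y) and 13 mm high, from 45 mm above the table up to the shut lid's underside at 58 mm, and runs through the 4 mm wall into the box. Axes as the box's; the blade goes in along +x.
- lid_hinge (a point): Middle of the lid's hinge axis, at the back of the box, 110 mm behind the front face and 58 mm above the table, at the level of the shut lid's underside. The axis runs along the box's y.
- lid_edge (a point): Middle of the lid's front lower edge; moves with the lid. 110 mm from the hinge axis.
- scraper: Flat paint scraper, 200 mm long, 90 g, loose. Origin at the grip spot, on the underside of the handle; x points to the blade, z up as it lies. Wooden handle 22 mm wide (y) and 22 mm high, from x = -65 to +40 mm, brass collar to 55 mm, then a steel blade 2 mm thick, 30 mm wide at the collar and 44 mm at the tip, from x = 55 to 135 mm, its mid-plane 11 mm above the underside of the handle. Lying flat, it rests on the handle.
- scraper_tip (a point): Middle of the blade's end edge, at x = 135 mm, 11 mm above the underside of the handle.
- tool_mat: Black rubber mat fixed to the table, 220 x 84 x 3 mm, with the scraper's outline drawn in yellow. Origin under the spot where the scraper's grip spot (its origin) belongs; x points to the drawn blade; the mat reaches from x = -72 to +148 mm. The surface is 3 mm above the table.
- outline_grip (a point): Point on the mat's surface where the scraper's origin belongs.
- outline_tip (a point): Point on the mat's surface, 135 mm along the mat's x from outline_grip, over which the scraper's tip belongs.
- sanding_block: Bystander: loose dark sanding block with a red-brown top, 62 x 115 x 31 mm, between mat and box. Origin at the centre of its underside.
- duct_tape: Bystander: loose roll of black tape, 104 mm across, 50 mm high. Origin at the centre of its underside.
- dose_cup: Bystander: loose small clear plastic cup, 51 mm across, 35 mm high. Origin at the centre of its underside.

How it is judged (in metres and radians):
On the way, in this order (a step that is already met when the one before it is completed fails the run):
1. the scraper bears on the box with the lid levered up by more than 0.1 rad (value of joint box_lid above 0.1 rad and contact force between scraper and disc_box above 0.2 N), for 0.1 s.
2. the lid is open by more than 0.75 rad (value of joint box_lid above 0.75 rad), for 0.2 s.
At the end, for the whole second after the job is handed in: The lid stands open by more than 0.75 rad (43 degrees); the scraper lies flat and at rest on the mat, its grip spot and its tip each within 20 mm, horizontally, of their places on the outline (value of joint box_lid above 0.75 rad and horizontal distance between scraper and outline_grip below 0.02 m and horizontal distance between scraper_tip and outline_tip below 0.02 m and height (world z) of scraper_tip below 0.022 m and height (world z) of scraper below 0.035 m and contact force between scraper and tool_mat above 0.2 N and linear speed of scraper below 0.02 m/s); the robot touches nothing.
It fails at once if the robot itself presses on the box or its lid (over 1 N) (contact force between any of the fingers, the arm and disc_box above 1 N).
It fails at once if a bystander is moved by more than 30 mm (distance of any of sanding_block, duct_tape, dose_cup from where it was at the start of the episode above 0.03 m).
It also fails if it takes over 64 s, if anything falls off the work surface, if the arm or the gripper's body presses on something with over 40 N, if the wrist force passes 120 N, or if a joint passes its speed limit or range.

ROBOT

A 6-joint arm with a two-finger parallel gripper is mounted at the origin on a cart in front of the work surface, level with it; the furniture and walls round the work are solid. World frame = base frame: x ahead of the robot, y to its left, z up, the work surface at z = 0. Lengths are in mm, angles in degrees, forces in N, time in s.
With the tool pointing down it reaches from about 325 to 1000 mm from the base axis. Payload 5.1 kg.
Tool frame: the origin (TCP) lies at the very end of the fingers, on their centre line; the grasp point (between the pads) lies 19 mm behind it; y points along the fingers, x is the direction in which the jaws open and shut, and the axes are right-handed (so a half turn about y gives the same grasp; the last joint's range is limited). The gripper opens to 85 mm and grips with 20 to 120 N. Pads are 22 mm wide; open, the fingers measure 114 mm over their backs; the gripper's body (76 mm by 85 mm) begins 54 mm behind the grasp point. The pads swing forward as they close: fully open they stand 13 mm farther back than shut.
Start: joints at [-69.706, 7.093, 94.555, -0, 78.352, -4.733], TCP at [274.945, -588.974, 196.522] pointing down, gripper open.
Joint ranges: [-149.61, 149.61], [-58.7, 133.49], [1.44, 155.28], [-77.14, 257.14], [18.33, 153.61], [-166.67, 166.67]. Speed limits (degrees/s): [147.25, 147.25, 180, 180, 180, 180].

INTERFACE

Orientations are given as a 3x3 rotation matrix whose columns are the frame's x, y, z axes.
In Python, from bench import env gives the robot as it stands.
- The arm moves only by the tool step_arm, never from a script. Its argument "deltas" is a list of rows, each a list of 3 entries, a list of its own where there are three numbers: the shift along the tool's x, y, z as a fraction of full scale, then the turn, a rotation vector about the tool's x, y, z as a fraction of full scale, then the opening, from 0 (shut) to 1 (fully open). In form: [[[x, y, z], [ax, ay, az], claw], ...]. A call has 1 to 20 rows; each row shifts and turns the commanded pose from where the row before left it, along the tool's axes as they then stand; what a row does not reach is not made up. Full scale, the value 1, is 25 cm for a shift and 60 degrees for a turn. A row lasts 1/10 s, in which the tool goes at most 50 mm and 8.59 degrees, less where a joint would pass 70% of its speed; a pose out of reach is approached as far as the arm can. A call with a number of a shift or a turn outside -1 to 1 is refused whole. A call with a gripper value outside its range is refused whole. The fingers move at their own pace and stop on an object; "newtons" is the grip in N (left out, the last holds). Time passes only in rows, so rows that do not move let the fingers close. It gives the time, the measured TCP pose, the force and the opening at its end, in the units of the state.
- env.get_state(): the state, without advancing time (a new reading comes with each control period).
- env.read_camera(name): name is "side" or "top" or "wrist"; returns (picture, depth): 384x512x3 uint8, red, green, blue; 384x512 float32, mm along the optical axis (not along the pixel's ray), 0 where there is no reading.
- env.camera_model(name): a dict with "camera_matrix" (3x3 intrinsics, pixels), "R" (3x3) and "t" (3): a world point X has camera coordinates R X + t. Camera axes: x right, y down, z forward; pixel columns grow to the right and rows downward; lengths in mm; the calibration is good to about 2 mm. A picture is of the moment at which its call begins: read the wrist's pose just before it. camera_model takes no time and is no camera call; for the wrist camera it gives the pose at the moment of the call.
- env.close_job(): hands the job in, once; it reports no verdict.
The state is a dict: "t": time; "joints": joint angles; "dq": joint speeds; "joint_torque": joint torques, N m; "tool_pos": TCP position; "ee_rot": TCP orientation; "contact_force": force on the tool from outside, world axes, zero at the start; "moment": the same for the moment, N m; "width": finger opening in mm.
Only numpy, scipy, OpenCV 4.12 (cv2) and the standard library are available. Lean on these libraries where they do the work, as an engineer would, in place of code of your own. Each camera call takes 0.05 s, during which the arm holds its last target.

## Working session

There is one attempt and no reset: what is moved stays moved. The work goes in short steps, Python scripts to look and compute and a tool call to move; the robot and the scene stay as the last step left them, time stands still between calls to the robot, and variables do not carry over. Pictures are saved under pics/ and viewed, and the job is handed in when it is done.

Besides the shell and the picture viewer there is one more tool, called after "Emit:" by a JSON object that holds its "name" and its "arguments". step_arm: Moves the arm, as the interface text tells. Shift numbers are shares of 25 cm and turn numbers shares of 60 degrees, none past 1 either way. Its arguments: {"type":"object","properties":{"deltas":{"type":"array","items":{"type":"array"}},"newtons":{"type":"number"}},"required":["deltas"]}

```bash
mkdir -p pics; ls
python3 - <<'E'
from bench import env
import cv2,numpy as np
s=env.get_state();print({k:np.round(v,2).tolist() for k,v in s.items()})
for n in("side","top","wrist"):
    m=env.camera_model(n);p,d=env.read_camera(n)
    np.savez(f"pics/{n}0.npz",p=p,d=d,**m)
    cv2.imwrite(f"pics/{n}0.png",p[:,:,::-1])
    print(n,np.round(m["camera_matrix"],1).tolist(),np.round(m["R"],3).tolist(),np.round(m["t"],1).tolist(),(d>0).mean())
E
```

```text
pics
{'t': 0.0, 'joints': [-69.71, 7.13, 94.63, 0.0, 78.35, -4.73], 'dq': [0.03, -0.04, 0.0, 0.03, -0.05, 0.03], 'joint_torque': [0.0, -42.36, -36.55, -0.0, 0.01, 0.0], 'tool_pos': [274.72, -588.34, 195.27], 'ee_rot': [[0.42, -0.0, 0.91], [-0.91, 0.0, 0.42], [-0.0, -1.0, 0.0]], 'contact_force': [0.1, 0.44, -0.41], 'moment': [-0.0, -0.01, 0.02], 'width': 85.57}
side [[499.9, 0.0, 253.8], [0.0, 499.9, 188.3], [0.0, 0.0, 1.0]] [[0.998, 0.057, 0.001], [0.044, -0.772, -0.634], [-0.035, 0.633, -0.773]] [-536.9, 6.7, 1714.1] 0.9961751302083334
top [[414.2, 0.0, 263.4], [0.0, 414.2, 192.5], [0.0, 0.0, 1.0]] [[-0.006, -1.0, -0.013], [-0.987, 0.008, -0.159], [0.159, 0.012, -0.987]] [-23.5, 550.7, 1095.6] 0.9957987467447916
wrist [[332.1, 0.0, 259.0], [0.0, 332.1, 193.2], [0.0, 0.0, 1.0]] [[0.423, -0.906, -0.002], [-0.875, -0.409, 0.258], [-0.235, -0.107, -0.966]] [-648.7, -34.5, 377.8] 0.9960835774739584
```

View pics/top0.png

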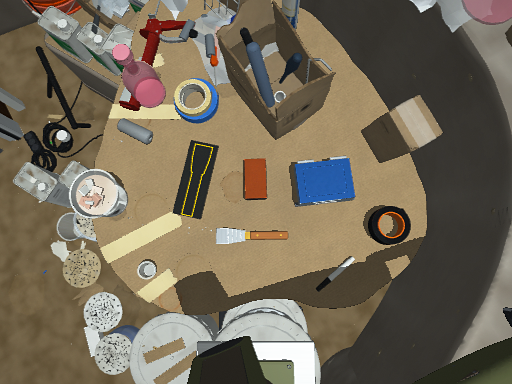

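View pics/side0.png

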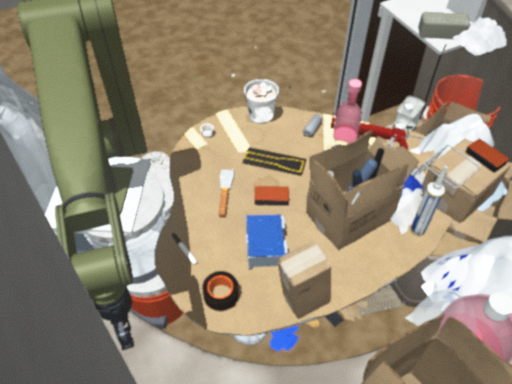

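View pics/wrist0.png

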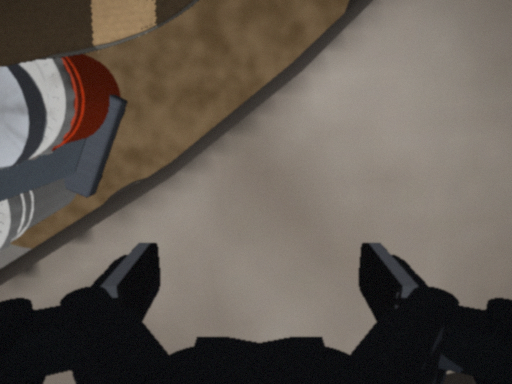

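```bash
cat > h.py <<'E'
import numpy as np,cv2
def load(n,i=0):
    return dict(np.load(f"pics/{n}{i}.npz"))
def pts(D):
    K=D["camera_matrix"];d=D["d"];v,u=np.mgrid[:384,:512]
    c=np.stack([(u-K[0,2])/K[0,0]*d,(v-K[1,2])/K[1,1]*d,d],-1)
    return (c-D["t"])@D["R"]
def ray(D,uv,z):
    K=D["camera_matrix"];uv=np.atleast_2d(uv).astype(float)
    r=np.c_[(uv[:,0]-K[0,2])/K[0,0],(uv[:,1]-K[1,2])/K[1,1],np.ones(len(uv))]@D["R"]
    c=-D["R"].T@D["t"]
    return c+r*((z-c[2])/r[:,2])[:,None]
def proj(D,X):
    q=np.atleast_2d(X)@D["R"].T+D["t"];q=q@D["camera_matrix"].T
    return q[:,:2]/q[:,2:]
E
python3 - <<'E'
from h import *
D=load("top");P=pts(D)
im=cv2.resize(D["p"][125:255,165:365,::-1],(800,520),interpolation=cv2.INTER_CUBIC);cv2.imwrite("pics/topc.png",im)
S=load("side");im=cv2.resize(S["p"][110:310,170:350,::-1],(720,800)[:2],interpolation=cv2.INTER_CUBIC);cv2.imwrite("pics/sidec.png",im[:600])
hsv=cv2.cvtColor(D["p"],cv2.COLOR_RGB2HSV)
def big(m):
    n,l,s,c=cv2.connectedComponentsWithStats(m.astype(np.uint8));k=1+np.argmax(s[1:,4]);return l==k
m=(hsv[...,0]>100)&(hsv[...,0]<125)&(hsv[...,1]>130);m[:,:250]=0;m[:150]=0
m=big(m);q=P[m];print("lid z",np.median(q[:,2]),m.sum())
uv=np.argwhere(m)[:,::-1];w=ray(D,uv,62)
print(cv2.minAreaRect(w[:,:2].astype(np.float32)),cv2.boxPoints(cv2.minAreaRect(w[:,:2].astype(np.float32))))
for uvc in[(388,225),(255,179),(250,236),(147,269),(197,180),(300,100)]:
    print(uvc,P[uvc[1],uvc[0]].round(0))
E
```

```text
lid z 64.39596634465175 2169
((580.2699584960938, -192.70809936523438), (108.5942611694336, 149.8857879638672), 6.157144069671631) [[ 518.24805  -124.021194]
 [ 534.3241   -273.04236 ]
 [ 642.2919   -261.39502 ]
 [ 626.2158   -112.37384 ]]
(388, 225) [ 463. -378.   -5.]
(255, 179) [591.  -4.  31.]
(250, 236) [433.  11.  17.]
(147, 269) [344. 296.   9.]
(197, 180) [595. 164.   4.]
(300, 100) [ 753. -120.  205.]
```

View pics/topc.png

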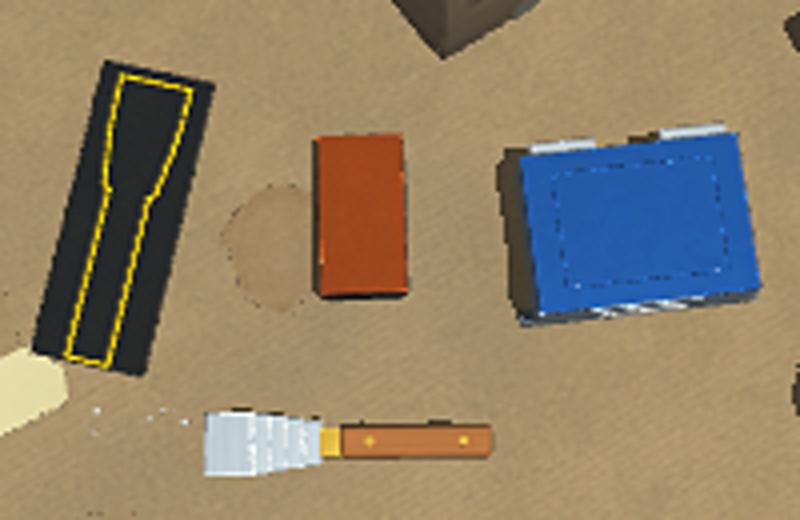

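View pics/sidec.png

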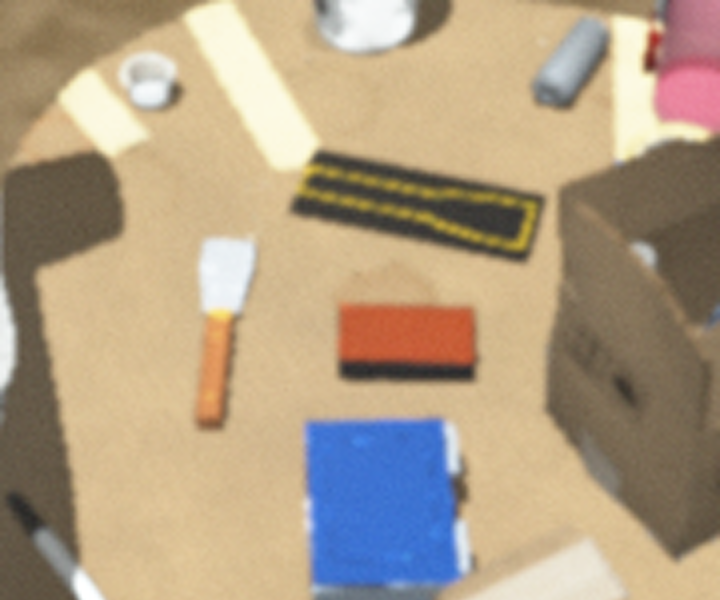

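Run:
```python
from h import *
D=load("top");hsv=cv2.cvtColor(D["p"],cv2.COLOR_RGB2HSV)
def big(m):
    n,l,s,c=cv2.connectedComponentsWithStats(m.astype(np.uint8));k=1+np.argmax(s[1:,4]);return l==k
def roi(m,u0,u1,v0,v1):
    z=np.zeros_like(m);z[v0:v1,u0:u1]=m[v0:v1,u0:u1];return z
def rect(m,z,n):
    m=big(m);w=ray(D,np.argwhere(m)[:,::-1],z)[:,:2].astype(np.float32)
    r=cv2.minAreaRect(w);print(n,m.sum(),np.round(r[0],1),np.round(r[1],1),round(r[2],2));print(np.round(cv2.boxPoints(r),1).tolist());return w
H,S,V=hsv[...,0],hsv[...,1],hsv[...,2]
for v in (236,):print(hsv[v,215:292:4].tolist())
h=rect(roi((H<15)&(S>140),240,295,225,245),20,"handle")
b=rect(roi((S<60)&(V>140),210,250,222,250),12,"blade")
m=rect(roi(V<70,170,225,135,225),3,"mat")
y=roi((H>20)&(H<35)&(S>150)&(V>130),175,222,138,220);w=ray(D,np.argwhere(y)[:,::-1],3)[:,:2].astype(np.float32)
r=cv2.minAreaRect(w);print("yel",r,cv2.boxPoints(r).round(1).tolist())
W=load("wrist");from bench import env
s=env.get_state();c=-W["R"].T@W["t"];print("cam in tool",np.array(s["ee_rot"]).T@(c-s["tool_pos"]))
```

```text
[[18, 82, 164], [102, 20, 212], [101, 20, 215], [103, 13, 237], [98, 23, 219], [98, 18, 222], [97, 19, 223], [100, 20, 226], [22, 176, 227], [13, 165, 185], [13, 163, 185], [14, 166, 183], [14, 165, 184], [13, 165, 182], [13, 164, 185], [13, 164, 184], [13, 163, 181], [13, 164, 185], [14, 164, 173], [19, 93, 168]]
handle 267 [436.8 -40.3] [102.3  19.3] 89.64
[[426.79998779296875, -91.4000015258789], [446.1000061035156, -91.5], [446.70001220703125, 10.800000190734863], [427.3999938964844, 10.899999618530273]]
blade 419 [435.2  65.7] [81.3 41.6] 89.65
[[414.1000061035156, 25.200000762939453], [455.79998779296875, 24.899999618530273], [456.29998779296875, 106.19999694824219], [414.6000061035156, 106.5]]
mat 1084 [599.2 168.4] [ 84.3 219.3] 77.34
[[483.0, 151.3000030517578], [697.0, 103.19999694824219], [715.5, 185.5], [501.3999938964844, 233.60000610351562]]
yel ((597.46728515625, 171.84811401367188), (54.100852966308594, 210.40283203125), 75.6505355834961) [[488.79998779296875, 171.6999969482422], [692.7000122070312, 119.5999984741211], [706.0999755859375, 172.0], [502.29998779296875, 224.10000610351562]]
cam in tool [  -0.30019818 -176.97121667   64.32459076]
```

```bash
cat >> h.py <<'E'
from scipy.spatial.transform import Rotation as Ro
from bench import env
def st():
    s=env.get_state();return s,np.array(s["tool_pos"]),np.array(s["ee_rot"])
def tool(yaw,pitch=0):
    """tool rot for scraper heading yaw deg, pitch tip-up deg (scraper x along tool z)"""
    base=np.array([[0,0,1],[-1,0,0],[0,-1,0]],float) # z=+X, y=down, x=-Y
    return Ro.from_euler("z",yaw,degrees=True).as_matrix()@Ro.from_euler("y",-pitch,degrees=True).as_matrix()@base
def plan(p,R,n,p0=None,R0=None):
    if p0 is None:
        _,p0,R0=st()
    w=Ro.from_matrix(R0.T@R).as_rotvec()/n
    M=sum(R0@Ro.from_rotvec(w*k).as_matrix() for k in range(n))
    v=np.linalg.solve(M,np.array(p)-p0)
    print(n,"rows shift",np.round(v/250,4).tolist(),"turn",np.round(np.degrees(w)/60,4).tolist(),"|mm|",np.linalg.norm(v).round(1),"|deg|",np.degrees(np.linalg.norm(w)).round(2))
    return v,w
E
python3 - <<'E'
from h import *
plan([436.3,-28.5,120],tool(90.9),20)
E
```

```text
20 rows shift [-0.0372, 0.0152, 0.1175] turn [-0.0001, -0.0549, -0.0001] |mm| 31.0 |deg| 3.29
```

Emit:
{"name": "step_arm", "arguments": {"deltas": [[[-0.0372,0.0152,0.1175],[0,-0.055,0],1],[[-0.0372,0.0152,0.1175],[0,-0.055,0],1],[[-0.0372,0.0152,0.1175],[0,-0.055,0],1],[[-0.0372,0.0152,0.1175],[0,-0.055,0],1],[[-0.0372,0.0152,0.1175],[0,-0.055,0],1],[[-0.0372,0.0152,0.1175],[0,-0.055,0],1],[[-0.0372,0.0152,0.1175],[0,-0.055,0],1],[[-0.0372,0.0152,0.1175],[0,-0.055,0],1],[[-0.0372,0.0152,0.1175],[0,-0.055,0],1],[[-0.0372,0.0152,0.1175],[0,-0.055,0],1],[[-0.0372,0.0152,0.1175],[0,-0.055,0],1],[[-0.0372,0.0152,0.1175],[0,-0.055,0],1],[[-0.0372,0.0152,0.1175],[0,-0.055,0],1],[[-0.0372,0.0152,0.1175],[0,-0.055,0],1],[[-0.0372,0.0152,0.1175],[0,-0.055,0],1],[[-0.0372,0.0152,0.1175],[0,-0.055,0],1],[[-0.0372,0.0152,0.1175],[0,-0.055,0],1],[[-0.0372,0.0152,0.1175],[0,-0.055,0],1],[[-0.0372,0.0152,0.1175],[0,-0.055,0],1],[[-0.0372,0.0152,0.1175],[0,-0.055,0],1]]}}

```text
t: 2.15
tool_pos: [435.6, -27.7, 120.2]
ee_rot: [[1.0, -0.0, -0.02], [0.02, 0.0, 1.0], [-0.0, -1.0, 0.0]]
contact_force: [0.2, 1.0, -0.7]
width: 85.5
```

```bash
cat >> h.py <<'E'
def shot(n,i):
    m=env.camera_model(n);p,d=env.read_camera(n)
    np.savez(f"pics/{n}{i}.npz",p=p,d=d,**m);cv2.imwrite(f"pics/{n}{i}.png",p[:,:,::-1]);return load(n,i)
E
python3 - <<'E'
from h import *
shot("wrist",1)
s,p,R=st();print(s["t"],p.round(1),R.round(3).tolist(),np.round(s["contact_force"],2),np.round(s["joints"],1))
E
```

```text
2.2 [433.8 -24.4 119. ] [[1.0, -0.003, -0.024], [0.024, 0.003, 1.0], [-0.003, -1.0, 0.003]] [ 0.38  1.47 -1.38] [-10.4 -18.  125.5   0.2  72.8 -11.8]
```

View pics/wrist1.png

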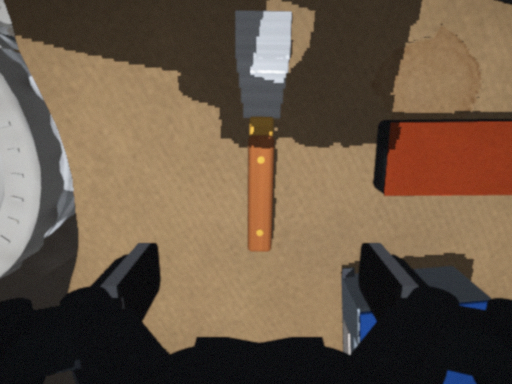

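Run:
```python
from h import *
D=load("wrist",1)
print("handle ends",ray(D,[[260,147],[259,250]],20).round(1).tolist())
print("blade end",ray(D,[[236,11],[292,12]],12).round(1).tolist(),"collar sides",ray(D,[[249,190],[271,190]],14).round(1).tolist())
s,p,R=st();print(s["t"],p.round(1),proj(D,[p,p-R[:,1]*0]).round(0))
plan([436,-28.3,30],tool(90.9),6);plan([436,-28.3,2],tool(90.9),4,np.array([436,-28.3,30]),tool(90.9))
```

```text
handle ends [[434.8, 3.2, 20.0], [435.9, -89.9, 20.0]]
blade end [[414.0, 107.1, 12.0], [457.5, 107.2, 12.0]] collar sides [[426.0, -35.5, 14.0], [445.4, -35.1, 14.0]]
2.2 [433.8 -24.4 119. ] [[258. 217.]
 [258. 217.]]
6 rows shift [0.0015, 0.0593, -0.0027] turn [-0.0005, 0.0013, -0.0004] |mm| 14.9 |deg| 0.09
4 rows shift [0.0, 0.028, 0.0] turn [0.0, 0.0, 0.0] |mm| 7.0 |deg| 0.0
```

Emit:
{"name": "step_arm", "arguments": {"deltas": [[[0.002,0.06,-0.003],[0,0.001,0],1],[[0.002,0.06,-0.003],[0,0.001,0],1],[[0.002,0.06,-0.003],[0,0.001,0],1],[[0.002,0.06,-0.003],[0,0.001,0],1],[[0.002,0.06,-0.003],[0,0.001,0],1],[[0.001,0.06,-0.002],[0,0.001,0],0.6],[[0,0,0],[0,0,0],0.6],[[0,0,0],[0,0,0],0.6]]}}

```text
t: 3.0
tool_pos: [438.7, -33.1, 30.4]
ee_rot: [[1.0, -0.001, -0.011], [0.011, 0.0, 1.0], [-0.001, -1.0, 0.0]]
contact_force: [0.1, -0.4, -0.4]
width: 51.2
```

Run:
```python
from h import *
s,p,R=st();print(s["t"],p.round(1),R.round(3).tolist(),np.round(s["contact_force"],2),s["width"])
plan([436,-28,2],tool(90.9),4)
```

```text
3.0 [438.7 -33.1  30.4] [[1.0, -0.001, -0.011], [0.011, 0.0, 1.0], [-0.001, -1.0, 0.0]] [ 0.15 -0.44 -0.36] 51.177767036283896
4 rows shift [-0.0026, 0.0284, 0.0052] turn [-0.0, -0.001, -0.0002] |mm| 7.3 |deg| 0.06
```

Emit:
{"name": "step_arm", "arguments": {"deltas": [[[-0.0026,0.028,0.005],[0,0,0],0.6],[[-0.0026,0.028,0.005],[0,0,0],0.6],[[-0.0026,0.028,0.005],[0,0,0],0.6],[[-0.0026,0.028,0.005],[0,0,0],0.6],[[0,0,0],[0,0,0],0.6],[[0,0,0],[0,0,0],0.6]]}}

```text
t: 3.6
tool_pos: [436.1, -28.0, 2.2]
ee_rot: [[1.0, -0.001, -0.012], [0.012, 0.0, 1.0], [-0.001, -1.0, 0.0]]
contact_force: [0.3, 0.3, -0.2]
width: 51.4
```

Emit:
{"name": "step_arm", "arguments": {"deltas": [[[0,0,0],[0,0,0],0],[[0,0,0],[0,0,0],0],[[0,0,0],[0,0,0],0],[[0,0,0],[0,0,0],0],[[0,0,0],[0,0,0],0],[[0,0,0],[0,0,0],0],[[0,0,0],[0,0,0],0],[[0,0,0],[0,0,0],0]], "newtons": 80}}

```text
t: 4.4
tool_pos: [436.3, -28.1, 2.5]
ee_rot: [[1.0, 0.0, -0.012], [0.012, 0.0, 1.0], [0.0, -1.0, 0.0]]
contact_force: [0.2, 0.3, 0.4]
width: -0.1
```

Run:
```python
from h import *
shot("wrist",2);shot("top",2)
D=load("top",2);cv2.imwrite("pics/topc2.png",cv2.resize(D["p"][125:255,165:365,::-1],(800,520),interpolation=cv2.INTER_CUBIC))
s,p,R=st();print(s["t"],p.round(1),s["width"])
```

```text
4.5 [436.3 -28.1   2.5] -0.013997763575087845
```

View pics/wrist2.png

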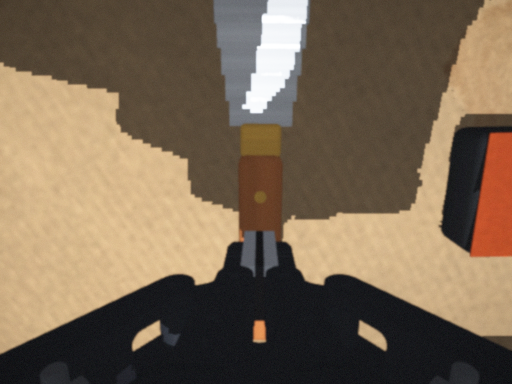

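View pics/topc2.png

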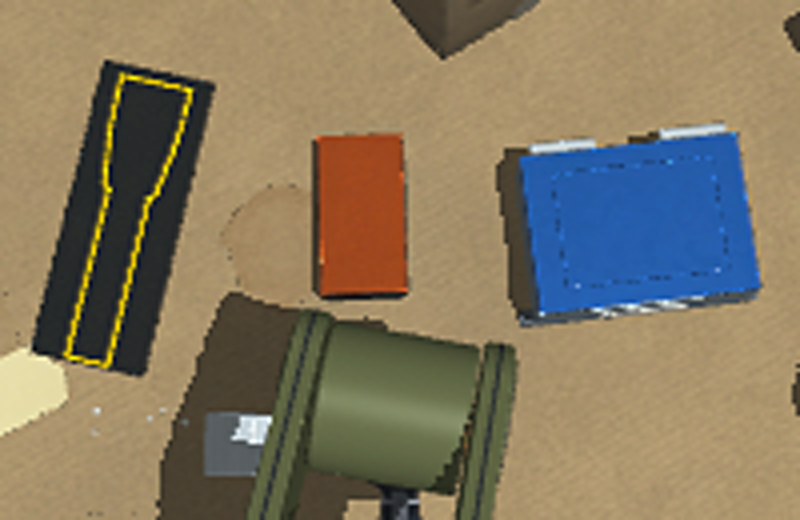

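Run:
```python
from h import *
D=load("wrist",2);P=pts(D)
for u,v in[(250,235),(250,250),(260,250),(270,250),(250,270),(260,200),(260,228),(260,140),(236,250),(260,332),(260,100),(100,300),(100,100)]:print((u,v),P[v,u].round(1),D["d"][v,u].round(1), D["p"][v,u])
s,p,R=st();print(proj(D,[p]),p)
D=load("wrist",1);P=pts(D)
for u,v in[(260,200),(140,270),(380,265),(260,170)]:print((u,v),P[v,u].round(1))
print(D["R"],-D["R"].T@D["t"])
```

```text
(250, 235) [431.3 -17.1  46.9] 142.2 [ 95  97 105]
(250, 250) [431.7 -17.5  61.1] 128.6 [ 97  97 106]
(260, 250) [435.6 -17.3  61.4] 128.2 [19 21 22]
(270, 250) [439.5 -17.6  60.7] 129.0 [ 96  97 106]
(250, 270) [432.2 -15.6  80.7] 109.1 [33 34 40]
(260, 200) [435.6  -8.6  22.3] 163.8 [121  92  43]
(260, 228) [435.8 -23.1  22.7] 167.1 [102  64  41]
(260, 140) [435.2  20.3  17.3] 161.1 [129  97  46]
(236, 250) [425.7 -21.4  52.9] 137.5 [26 29 31]
(260, 332) [436.5 -84.3  22.4] 183.2 [229 151  89]
(260, 100) [435.   39.1  12.3] 161.1 [253 253 254]
(100, 300) [338.3 -80.2  -0.5] 204.0 [217 187 142]
(100, 100) [351.5  38.2  -0.5] 173.5 [210 180 136]
[[260.70382753 223.51639012]] [436.29216154 -28.12447609   2.51386781]
(260, 200) [435.8 -42.4  21.4]
(140, 270) [392.1 -20.5 190. ]
(380, 265) [477.5 -16.9 189.8]
(260, 170) [435.2 -15.7  22.9]
[[ 9.99791991e-01  2.03951562e-02 -1.15386619e-04]
 [ 1.97337685e-02 -9.65909713e-01  2.58125946e-01]
 [ 5.15306593e-03 -2.58074531e-01 -9.66111268e-01]] [433.37538669  37.39390295 297.30334689]
```

Run:
```python
from h import *
for i,p in((1,[433.8,-24.4,119]),(2,[436.3,-28.1,2.5])):
    D=load("wrist",i);P=pts(D);R=tool(90.9)
    Q=(P-np.array(p))@R  # tool frame
    m=(np.abs(Q[...,0])<75)&(Q[...,1]<-25-0)&(Q[...,1]>-140)&(np.abs(Q[...,2])<40)&(D["d"]>0)
    uv=np.argwhere(m);q=Q[m]
    print(i,m.sum())
    o=np.argsort(-q[:,1])[:8];print(np.c_[uv[o][:,::-1],q[o].round(1)])
    for v in range(225,300,10):
        print(v,[(u,Q[v,u].round(0).tolist()) for u in ((145,150,155) if i==1 else (240,248,254))])
    print(proj(D,np.array(p)+R@np.array([40,-13,0])),proj(D,np.array(p)))
```

```text
1 38841
[[361.  251.   44.  -48.6   2. ]
 [160.  269.  -41.8 -48.7  -6.8]
 [160.  271.  -41.8 -48.7  -7.7]
 [159.  264.  -42.  -48.7  -4.4]
 [359.  271.   43.9 -48.8  -7.3]
 [359.  275.   44.  -48.8  -9.2]
 [158.  247.  -41.8 -48.8   3.5]
 [159.  258.  -41.7 -48.9  -1.5]]
225 [(145, [-108.0, 119.0, -50.0]), (150, [-103.0, 120.0, -50.0]), (155, [-98.0, 119.0, -49.0])]
235 [(145, [-109.0, 120.0, -60.0]), (150, [-104.0, 120.0, -60.0]), (155, [-99.0, 119.0, -60.0])]
245 [(145, [-45.0, -56.0, 7.0]), (150, [-43.0, -56.0, 7.0]), (155, [-42.0, -53.0, 6.0])]
255 [(145, [-42.0, -65.0, 7.0]), (150, [-42.0, -59.0, 5.0]), (155, [-42.0, -54.0, 2.0])]
265 [(145, [-42.0, -66.0, 4.0]), (150, [-42.0, -61.0, 1.0]), (155, [-42.0, -54.0, -2.0])]
275 [(145, [-42.0, -66.0, -0.0]), (150, [-42.0, -62.0, -3.0]), (155, [-42.0, -56.0, -6.0])]
285 [(145, [-42.0, -67.0, -4.0]), (150, [-42.0, -62.0, -7.0]), (155, [-41.0, -58.0, -9.0])]
295 [(145, [-42.0, -68.0, -7.0]), (150, [-42.0, -63.0, -10.0]), (155, [-42.0, -58.0, -14.0])]
[[333.10098279 225.73679064]] [[257.60119709 217.33111216]]
2 44022
[[249.  231.   -5.4
[... 310 characters left out ...]
, [-3.0, -20.0, 7.0])]
235 [(240, [-11.0, -17.0, -0.0]), (248, [-6.0, -44.0, 11.0]), (254, [-3.0, -43.0, 11.0])]
245 [(240, [-9.0, -46.0, 7.0]), (248, [-5.0, -54.0, 11.0]), (254, [-3.0, -54.0, 11.0])]
255 [(240, [-9.0, -55.0, 7.0]), (248, [-5.0, -62.0, 10.0]), (254, [-3.0, -63.0, 11.0])]
265 [(240, [-8.0, -64.0, 7.0]), (248, [-5.0, -71.0, 11.0]), (254, [-3.0, -71.0, 11.0])]
275 [(240, [-7.0, -81.0, 12.0]), (248, [-4.0, -80.0, 12.0]), (254, [-3.0, -72.0, 7.0])]
285 [(240, [-7.0, -86.0, 12.0]), (248, [-4.0, -86.0, 11.0]), (254, [-3.0, -78.0, 7.0])]
295 [(240, [-6.0, -92.0, 12.0]), (248, [-4.0, -91.0, 11.0]), (254, [-3.0, -80.0, 4.0])]
[[336.59147375 231.7135193 ]] [[260.71812309 223.46729888]]
```

The fingers closed on nothing. The wrist depth shows the fingertips at z≈40 mm while the reported TCP is 2.5 mm, so they end about 37 mm short of the reported TCP. I'll reopen and go lower, watching the force.

Emit:
{"name": "step_arm", "arguments": {"deltas": [[[0,0,0],[0,0,0],0.6],[[0,0,0],[0,0,0],0.6],[[0,0,0],[0,0,0],0.6],[[0,0,0],[0,0,0],0.6],[[0,0,0],[0,0,0],0.6],[[0,0,0],[0,0,0],0.6],[[0,0.03,0],[0,0,0],0.6],[[0,0.03,0],[0,0,0],0.6],[[0,0.03,0],[0,0,0],0.6],[[0,0,0],[0,0,0],0.6],[[0,0,0],[0,0,0],0.6]]}}

```text
t: 5.6
tool_pos: [435.8, -28.0, -20.5]
ee_rot: [[1.0, -0.001, -0.012], [0.012, 0.0, 1.0], [-0.001, -1.0, 0.0]]
contact_force: [0.4, -0.8, 0.3]
width: 51.4
```

Run:
```python
from h import *
shot("wrist",3);s,p,R=st();print(s["t"],p.round(1),s["width"],np.round(s["contact_force"],1))
P=pts(load("wrist",3));Q=(P-p)@R
m=(np.abs(Q[...,0])<75)&(Q[...,1]<-30)&(Q[...,1]>-140)&(np.abs(Q[...,2])<40)
print(Q[m][:,1].max(), P[m][:,2].min())
```

```text
5.65 [436.3 -28.1 -20.1] 51.04262747988147 [-0.2 -0.8  0.5]
-32.77499166312948 12.66548902086707
```

View pics/wrist3.png

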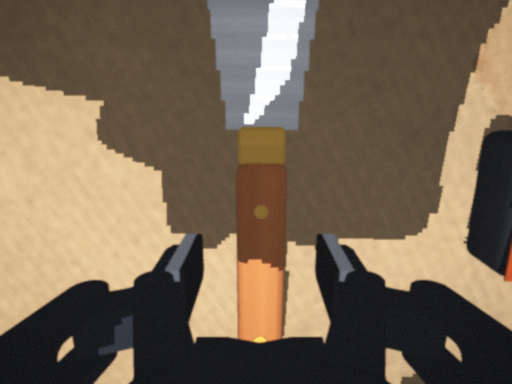

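Emit:
{"name": "step_arm", "arguments": {"deltas": [[[0,0.02,0],[0,0,0],0.6],[[0,0.02,0],[0,0,0],0.6],[[0,0.02,0],[0,0,0],0.6],[[0,0,0],[0,0,0],0.6],[[0,0,0],[0,0,0],0.6]]}}

```text
t: 6.15
tool_pos: [436.0, -28.1, -35.2]
ee_rot: [[1.0, -0.001, -0.012], [0.012, 0.0, 1.0], [-0.001, -1.0, 0.0]]
contact_force: [0.3, 0.2, 0.3]
width: 51.3
```

Emit:
{"name": "step_arm", "arguments": {"deltas": [[[0,0,0],[0,0,0],0],[[0,0,0],[0,0,0],0],[[0,0,0],[0,0,0],0],[[0,0,0],[0,0,0],0],[[0,0,0],[0,0,0],0],[[0,0,0],[0,0,0],0],[[0,0,0],[0,0,0],0]], "newtons": 100}}

```text
t: 6.85
tool_pos: [436.9, -28.3, -34.4]
ee_rot: [[1.0, 0.001, -0.012], [0.012, -0.0, 1.0], [0.001, -1.0, -0.0]]
contact_force: [-0.6, -0.7, 5.0]
width: 20.0
```

Run:
```python
from h import *
s,p,R=st();print(s["t"],p.round(1),s["width"],np.round(s["contact_force"],1))
```

```text
6.85 [436.9 -28.3 -34.4] 20.043159428900697 [-0.6 -0.7  5. ]
```

Emit:
{"name": "step_arm", "arguments": {"deltas": [[[0,-0.03,0],[0,0,0],0],[[0,-0.06,0],[0,0,0],0],[[0,-0.06,0],[0,0,0],0],[[0,-0.06,0],[0,0,0],0],[[0,-0.06,0],[0,0,0],0],[[0,-0.06,0],[0,0,0],0],[[0,-0.06,0],[0,0,0],0],[[0,-0.03,0],[0,0,0],0],[[0,0,0],[0,0,0],0],[[0,0,0],[0,0,0],0]]}}

```text
t: 7.85
tool_pos: [435.7, -28.0, 69.3]
ee_rot: [[1.0, -0.001, -0.012], [0.012, 0.0, 1.0], [-0.001, -1.0, 0.0]]
contact_force: [-0.3, 0.3, -0.4]
width: 20.3
```

```bash
cat >> h.py <<'E'
c,s_=np.cos(np.radians(6.16)),np.sin(np.radians(6.16))
F=np.array([525.6,-198.6,0]);BX=np.array([c,s_,0]);BYAW=6.16
TIP=np.array([0,-45.4,135.])
def tcp_for_tip(depth,z,pitch,yaw=BYAW,lat=0):
    R=tool(yaw,pitch);t=F+BX*depth+np.array([-s_,c,0])*lat+np.array([0,0,z]);return t-R@TIP,R
E
python3 - <<'E'
from h import *
shot("wrist",4);s,p,R=st();print(s["t"],p.round(1),s["width"],np.round(s["contact_force"],1),np.round(s["joints"],1))
P=pts(load("wrist",4));Q=(P-p)@R
for u,v in[(262,200),(262,60),(262,20),(262,3),(230,60),(290,60),(262,150)]:print(u,v,Q[v,u].round(1))
q,Rt=tcp_for_tip(-45,110,0);print(q.round(1));plan(q,Rt,20)
E
```

```text
7.9 [435.5 -28.   69. ] 19.697069402103555 [ 0.6 -0.3 -1.6] [-10.7 -14.4 127.8   0.   66.7 -11.4]
262 200 [  0.4 -56.7  30.2]
262 60 [  0.3 -47.2  80.8]
262 20 [  0.3 -46.3  94.3]
262 3 [  0.3 -47.4  99.5]
230 60 [-11.4 -46.9  80.8]
290 60 [ 10.6 -46.9  80.8]
262 150 [  0.4 -53.6  48.6]
[ 346.6 -217.9   64.6]
20 rows shift [0.0114, 0.0009, -0.0445] turn [0.0, 0.0704, -0.0001] |mm| 11.5 |deg| 4.23
```

View pics/wrist4.png

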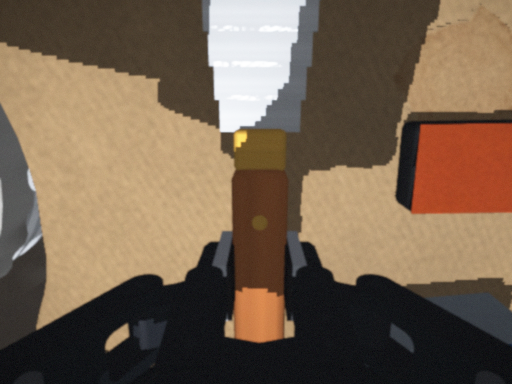

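Emit:
{"name": "step_arm", "arguments": {"deltas": [[[0.0114,0.001,-0.0445],[0,0.0704,0],0],[[0.0114,0.001,-0.0445],[0,0.0704,0],0],[[0.0114,0.001,-0.0445],[0,0.0704,0],0],[[0.0114,0.001,-0.0445],[0,0.0704,0],0],[[0.0114,0.001,-0.0445],[0,0.0704,0],0],[[0.0114,0.001,-0.0445],[0,0.0704,0],0],[[0.0114,0.001,-0.0445],[0,0.0704,0],0],[[0.0114,0.001,-0.0445],[0,0.0704,0],0],[[0.0114,0.001,-0.0445],[0,0.0704,0],0],[[0.0114,0.001,-0.0445],[0,0.0704,0],0],[[0.0114,0.001,-0.0445],[0,0.0704,0],0],[[0.0114,0.001,-0.0445],[0,0.0704,0],0],[[0.0114,0.001,-0.0445],[0,0.0704,0],0],[[0.0114,0.001,-0.0445],[0,0.0704,0],0],[[0.0114,0.001,-0.0445],[0,0.0704,0],0],[[0.0114,0.001,-0.0445],[0,0.0704,0],0],[[0.0114,0.001,-0.0445],[0,0.0704,0],0],[[0.0114,0.001,-0.0445],[0,0.0704,0],0],[[0.0114,0.001,-0.0445],[0,0.0704,0],0],[[0.0114,0.001,-0.0445],[0,0.0704,0],0]]}}

```text
t: 9.9
tool_pos: [346.4, -217.6, 63.8]
ee_rot: [[0.105, -0.002, 0.994], [-0.994, 0.001, 0.105], [-0.002, -1.0, -0.002]]
contact_force: [0.2, -0.8, -1.3]
width: 19.9
```

Emit:
{"name": "step_arm", "arguments": {"deltas": [[[0,0,0],[0,0,0],0],[[0,0,0],[0,0,0],0],[[0,0,0],[0,0,0],0]]}}

```text
t: 10.2
tool_pos: [347.6, -217.6, 64.7]
ee_rot: [[0.109, -0.0, 0.994], [-0.994, 0.001, 0.109], [-0.001, -1.0, -0.0]]
contact_force: [0.3, -0.0, -0.3]
width: 20.5
```

Run:
```python
from h import *
D=shot("wrist",5);T=shot("top",5);s,p,R=st();print(s["t"],p.round(1),R.round(3).tolist(),s["width"],np.round(s["contact_force"],1),np.round(s["joints"],1))
cv2.imwrite("pics/topc5.png",cv2.resize(T["p"][150:280,250:400,::-1],(750,650)[:2],interpolation=cv2.INTER_CUBIC)[:600])
q,Rt=tcp_for_tip(-45,51.5,0);plan(q,Rt,8)
print(proj(D,[p+R@TIP]),proj(T,[p+R@TIP]))
```

```text
10.3 [ 347.7 -217.6   64.9] [[0.109, -0.0, 0.994], [-0.994, 0.0, 0.109], [-0.0, -1.0, -0.0]] 20.266312229535796 [ 0.1  0.  -1.5] [-39.5 -18.2 131.1   0.   67.1  44.2]
8 rows shift [0.0001, 0.0294, -0.0006] turn [0.0, 0.0002, -0.0] |mm| 7.4 |deg| 0.01
[[ 259.21129304 -119.41930666]] [[331.81469361 214.30601468]]
```

View pics/wrist5.png

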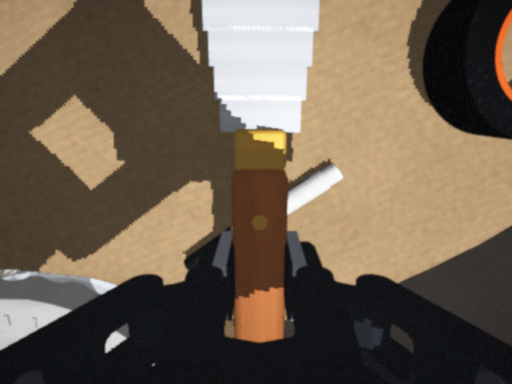

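View pics/topc5.png

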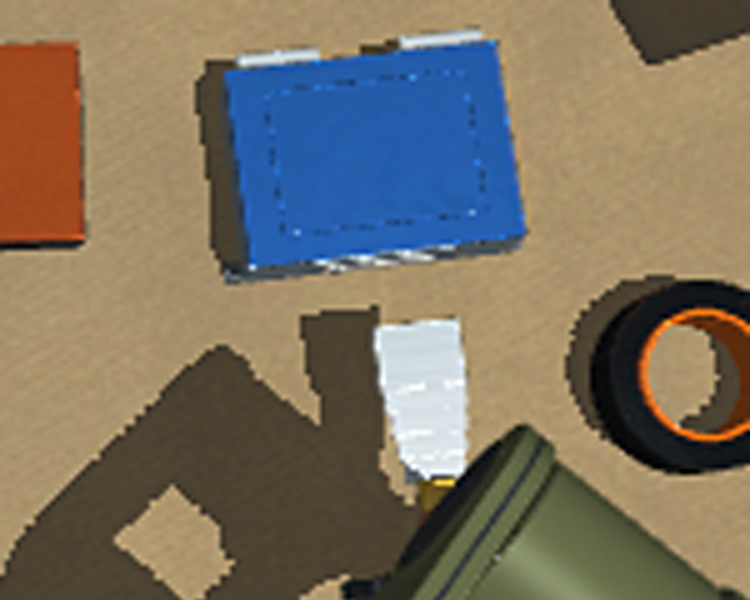

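Emit:
{"name": "step_arm", "arguments": {"deltas": [[[-0.0015,0.0294,-0.0006],[0,0,0],0],[[-0.0015,0.0294,-0.0006],[0,0,0],0],[[-0.0015,0.0294,-0.0006],[0,0,0],0],[[-0.0015,0.0294,-0.0006],[0,0,0],0],[[-0.0015,0.0294,-0.0006],[0,0,0],0],[[-0.0015,0.0294,-0.0006],[0,0,0],0],[[-0.0015,0.0294,-0.0006],[0,0,0],0],[[-0.0015,0.0294,-0.0006],[0,0,0],0],[[0,0,0],[0,0,0],0],[[0,0,0],[0,0,0],0],[[0,0,0],[0,0,0],0]]}}

```text
t: 11.4
tool_pos: [346.3, -215.3, 6.6]
ee_rot: [[0.108, 0.001, 0.994], [-0.994, -0.001, 0.108], [0.001, -1.0, 0.001]]
contact_force: [-0.4, 0.4, -1.0]
width: 19.6
```

Run:
```python
from h import *
D=shot("side",6);T=shot("top",6);s,p,R=st();print(s["t"],p.round(1),s["width"],np.round(s["contact_force"],1),(p+R@TIP).round(1))
a=cv2.resize(T["p"][160:260,280:380,::-1],(400,400),interpolation=cv2.INTER_CUBIC)
b=cv2.resize(D["p"][190:290,200:300,::-1],(400,400),interpolation=cv2.INTER_CUBIC)
cv2.imwrite("pics/c6.png",np.hstack([a,b]))
print(proj(T,[p+R@TIP]),proj(D,[p+R@TIP]),pts(T)[219:240:4,334].round(0))
q,Rt=tcp_for_tip(74,51.5,0,lat=3);plan(q,Rt,17)
```

```text
11.5 [ 346.3 -215.3    6.7] 19.781142689949558 [-0.3  0.2 -0.4] [ 480.5 -200.7   52.2]
[[327.77960994 217.16671946]] [[231.42472505 237.21692252]] [[ 475. -217.   54.]
 [ 464. -217.   54.]
 [ 454. -217.   51.]
 [ 443. -216.   56.]
 [ 432. -216.   55.]
 [ 422. -216.   52.]]
17 rows shift [-0.0001, 0.0002, 0.028] turn [-0.0, 0.0, 0.0] |mm| 7.0 |deg| 0.0
```

View pics/c6.png

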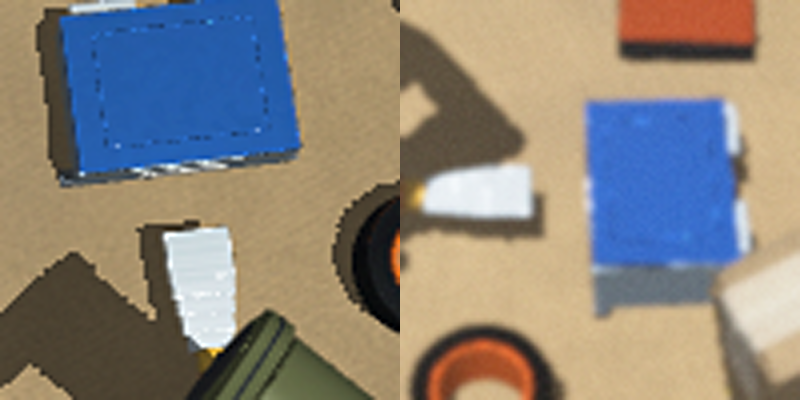

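Emit:
{"name": "step_arm", "arguments": {"deltas": [[[0,0,0.028],[0,0,0],0],[[0,0,0.028],[0,0,0],0],[[0,0,0.028],[0,0,0],0],[[0,0,0.028],[0,0,0],0],[[0,0,0.028],[0,0,0],0],[[0,0,0.028],[0,0,0],0],[[0,0,0.028],[0,0,0],0],[[0,0,0.028],[0,0,0],0]]}}

```text
t: 12.3
tool_pos: [402.2, -208.8, 6.2]
ee_rot: [[0.108, -0.0, 0.994], [-0.994, 0.0, 0.108], [-0.0, -1.0, -0.0]]
contact_force: [-0.1, 0.1, -0.5]
width: 19.7
```

Run:
```python
from h import *
T=shot("top",7);s,p,R=st();print(s["t"],p.round(1),s["width"],np.round(s["contact_force"],1),(p+R@TIP).round(1))
cv2.imwrite("pics/c7.png",cv2.resize(T["p"][160:260,280:380,::-1],(600,600),interpolation=cv2.INTER_CUBIC))
q,Rt=tcp_for_tip(74,51.5,0,lat=3);plan(q,Rt,9)
```

```text
12.35 [ 403.1 -209.     6.5] 19.883990077788248 [ 0.1  1.4 -0.3] [ 537.3 -194.4   52. ]
9 rows shift [-0.0001, 0.0002, 0.0275] turn [-0.0001, 0.0001, 0.0] |mm| 6.9 |deg| 0.01
```

View pics/c7.png

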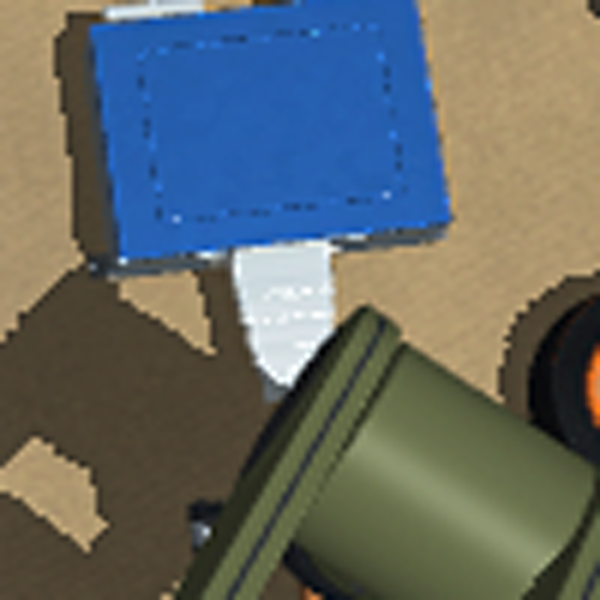

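The blade goes under the lid's front edge (tip hidden under the edge around (285,245) in the crop), with no contact force. I'll push it in further.

Emit:
{"name": "step_arm", "arguments": {"deltas": [[[0,0,0.0275],[0,0,0],0],[[0,0,0.0275],[0,0,0],0],[[0,0,0.0275],[0,0,0],0],[[0,0,0.0275],[0,0,0],0],[[0,0,0.0275],[0,0,0],0],[[0,0,0.0275],[0,0,0],0],[[0,0,0.0275],[0,0,0],0],[[0,0,0.0275],[0,0,0],0],[[0,0,0.0275],[0,0,0],0],[[0,0,0],[0,0,0],0]]}}

```text
t: 13.35
tool_pos: [464.1, -202.3, 6.4]
ee_rot: [[0.108, 0.001, 0.994], [-0.994, -0.0, 0.108], [0.0, -1.0, 0.001]]
contact_force: [0.1, 0.3, -1.7]
width: 19.9
```

```bash
cat >> h.py <<'E'
def fulc(pitch,zf=46.,depth=74,lat=3):
    a=np.radians(pitch);return tcp_for_tip(depth,zf+depth*np.tan(a),pitch,lat=lat)
E
python3 - <<'E'
from h import *
s,p,R=st();print(s["t"],p.round(1),s["width"],np.round(s["contact_force"],1),np.round(s["moment"],2),(p+R@TIP-F)@BX,(p+R@TIP)[2],np.round(s["joints"],1))
q,Rt=fulc(8,46.5);plan(q,Rt,8);q2,R2=fulc(13.5,46);plan(q2,R2,6,q,Rt)
E
```

```text
13.35 [ 464.1 -202.3    6.4] 19.857828063825867 [ 0.1  0.3 -1.7] [ 0.02 -0.   -0.02] 73.40524435345134 51.89680962257262 [-29.6   0.5 121.2   0.   58.2  54.1]
8 rows shift [-0.0001, 0.0069, 0.0037] turn [0.0166, 0.0001, 0.0] |mm| 2.0 |deg| 1.0
6 rows shift [-0.0, 0.0041, 0.0038] turn [0.0153, 0.0, -0.0] |mm| 1.4 |deg| 0.92
```

Emit:
{"name": "step_arm", "arguments": {"deltas": [[[0,0.0069,0.0037],[0.0166,0,0],0],[[0,0.0069,0.0037],[0.0166,0,0],0],[[0,0.0069,0.0037],[0.0166,0,0],0],[[0,0.0069,0.0037],[0.0166,0,0],0],[[0,0.0069,0.0037],[0.0166,0,0],0],[[0,0.0069,0.0037],[0.0166,0,0],0],[[0,0.0069,0.0037],[0.0166,0,0],0],[[0,0.0069,0.0037],[0.0166,0,0],0],[[0,0,0],[0,0,0],0],[[0,0,0],[0,0,0],0]]}}

```text
t: 14.35
tool_pos: [471.2, -201.4, -7.1]
ee_rot: [[0.108, 0.138, 0.985], [-0.994, 0.015, 0.107], [-0.0, -0.99, 0.139]]
contact_force: [0.1, 0.9, -1.0]
width: 19.9
```

Run:
```python
from h import *
s,p,R=st();print(s["t"],p.round(1),s["width"],np.round(s["contact_force"],1),np.round(s["moment"],2),(p+R@TIP-F)@BX,(p+R@TIP)[2],R.round(3).tolist())
q2,R2=fulc(13.5,46);plan(q2,R2,6)
```

```text
14.35 [ 471.2 -201.4   -7.1] 19.881752134370366 [ 0.1  0.9 -1. ] [-0.01  0.07 -0.03] 73.05462457697526 56.57737632919884 [[0.108, 0.138, 0.985], [-0.994, 0.015, 0.107], [-0.0, -0.99, 0.139]]
6 rows shift [0.0, 0.0041, 0.0045] turn [0.0154, 0.0, -0.0] |mm| 1.5 |deg| 0.92
```

Emit:
{"name": "step_arm", "arguments": {"deltas": [[[0,0.004,0.0045],[0.0154,0,0],0],[[0,0.004,0.0045],[0.0154,0,0],0],[[0,0.004,0.0045],[0.0154,0,0],0],[[0,0.004,0.0045],[0.0154,0,0],0],[[0,0.004,0.0045],[0.0154,0,0],0],[[0,0.004,0.0045],[0.0154,0,0],0],[[0,0,0],[0,0,0],0],[[0,0,0],[0,0,0],0]]}}

```text
t: 15.15
tool_pos: [478.5, -200.5, -12.1]
ee_rot: [[0.108, 0.232, 0.967], [-0.994, 0.025, 0.105], [-0.0, -0.972, 0.233]]
contact_force: [-3.8, -0.7, -0.6]
width: 19.9
```

Run:
```python
from h import *
s,p,R=st();print(s["t"],p.round(1),s["width"],np.round(s["contact_force"],1),np.round(s["moment"],2),(p+R@TIP-F)@BX,(p+R@TIP)[2],R.round(3).tolist())
T=shot("top",8);S=shot("side",8);
a=cv2.resize(T["p"][160:260,280:380,::-1],(400,400),interpolation=cv2.INTER_CUBIC)
b=cv2.resize(S["p"][190:290,200:300,::-1],(400,400),interpolation=cv2.INTER_CUBIC)
cv2.imwrite("pics/c8.png",np.hstack([a,b]))
P=pts(T);m=np.zeros((384,512),bool);hs=cv2.cvtColor(T["p"],cv2.COLOR_RGB2HSV);m=(hs[...,0]>100)&(hs[...,0]<125)&(hs[...,1]>130);m[:,:285]=0;m[:150]=0;m[215:]=0;m[:,362:]=0
q=P[m];x=(q-F)@BX;A=np.c_[x,np.ones(len(x))];print("lid slope->angle",-np.arctan(np.linalg.lstsq(A,q[:,2],rcond=None)[0][0]),m.sum())
```

```text
15.15 [ 478.5 -200.5  -12.1] 19.949777382501928 [-3.8 -0.7 -0.6] [-0.18  0.82 -0.09] 73.67634920308804 63.50293848716928 [[0.108, 0.232, 0.967], [-0.994, 0.025, 0.105], [-0.0, -0.972, 0.233]]
lid slope->angle 0.6694862334900732 2125
```

View pics/c8.png

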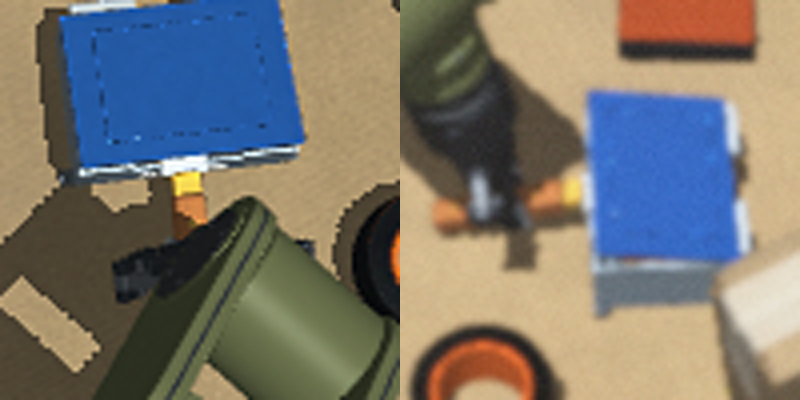

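```bash
cat >> h.py <<'E'
def lid(T):
    P=pts(T);hs=cv2.cvtColor(T["p"],cv2.COLOR_RGB2HSV);m=(hs[...,0]>100)&(hs[...,0]<125)&(hs[...,1]>130)&(T["d"]>0)
    q=P-F;x=q@BX;y=q@np.array([-s_,c,0]);m&=(x>-10)&(x<125)&(abs(y)<70)&(P[...,2]>45)&(P[...,2]<200)
    x=x[m];z=P[...,2][m];k=np.ones(len(x),bool)
    for _ in range(6):
        (A,B)=np.polyfit(x[k],z[k],1);r=z-A*x-B;k=abs(r)<max(3,2*np.std(r[k]))
    return -np.arctan(A),A*0+B,k.sum(),np.std(r[k])
E
python3 - <<'E'
from h import *
for i in(0,8):print(lid(load("top",i)),lid(load("side",i)))
s,p,R=st();q2,R2=fulc(13.5,46)
q3,R3=fulc(15,45.5);plan(q3,R3,4)
E
```

```text
(np.float64(0.0304277923938711), np.float64(66.0603233641557), np.int64(1782), np.float64(1.6770932791407382)) (np.float64(0.03334272072167199), np.float64(65.22591362396314), np.int64(1157), np.float64(2.1636626602923))
(np.float64(0.17058823377331922), np.float64(81.9146087236725), np.int64(1678), np.float64(1.4716047440767828)) (np.float64(0.17429856001264388), np.float64(81.1832322874508), np.int64(1135), np.float64(2.1667923705825256))
4 rows shift [0.0002, 0.0019, 0.0019] turn [0.0064, 0.0001, -0.0001] |mm| 0.7 |deg| 0.39
```

Emit:
{"name": "step_arm", "arguments": {"deltas": [[[0,0.002,0.0015],[0.005,0,0],0],[[0,0.002,0.001],[0.003,0,0],0],[[0,0,0],[0,0,0],0],[[0,0,0],[0,0,0],0]]}}

```text
t: 15.65
tool_pos: [479.4, -200.3, -12.7]
ee_rot: [[0.108, 0.239, 0.965], [-0.994, 0.027, 0.105], [-0.0, -0.971, 0.241]]
contact_force: [-6.6, -0.5, 1.5]
width: 19.9
```

Run:
```python
from h import *
s,p,R=st();print(s["t"],p.round(1),np.round(s["contact_force"],1),np.round(s["moment"],2),(p+R@TIP-F)@BX,(p+R@TIP)[2],np.round(s["joints"],1))
# lift path: first raise/withdraw so tip at r from hinge, lid theta
p0,R0=p,R
for th,r,ph,n in((0.3,55,18,8),(0.55,72,22,10),(0.8,80,24,8),(1.05,80,26,8),(1.3,78,26,8)):
    d=110-r*np.cos(th)-1*np.sin(th); z=58+r*np.sin(th)-1*np.cos(th)
    q,Rt=tcp_for_tip(d,z,ph,lat=3);print(th,"tip",round(d,1),round(z,1),"blade z at wall",round(z-d*np.tan(np.radians(ph)),1));plan(q,Rt,n,p0,R0);p0,R0=q,Rt
```

```text
15.65 [ 479.4 -200.3  -12.7] [-6.6 -0.5  1.5] [-0.12  1.03 -0.01] 73.95409516396431 63.88616777460736 [-34.   -3.2 128.2  12.7  45.   41.6]
0.3 tip 57.2 73.3 blade z at wall 54.7
8 rows shift [0.0001, -0.002, -0.0052] turn [0.0085, 0.0001, -0.0001] |mm| 1.4 |deg| 0.51
0.55 tip 48.1 94.8 blade z at wall 75.3
10 rows shift [-0.0, -0.0055, 0.0008] turn [0.0067, -0.0, 0.0] |mm| 1.4 |deg| 0.4
0.8 tip 53.5 114.7 blade z at wall 90.9
8 rows shift [0.0, -0.0058, 0.0072] turn [0.0042, 0.0, 0.0] |mm| 2.3 |deg| 0.25
1.05 tip 69.3 126.9 blade z at wall 93.1
8 rows shift [-0.0, 0.0001, 0.0105] turn [0.0042, 0.0, -0.0] |mm| 2.6 |deg| 0.25
1.3 tip 88.2 132.9 blade z at wall 89.9
8 rows shift [0.0, 0.0014, 0.0098] turn [0.0, 0.0, 0.0] |mm| 2.5 |deg| 0.0
```

Emit:
{"name": "step_arm", "arguments": {"deltas": [[[0,-0.002,-0.0052],[0.0085,0,0],0],[[0,-0.002,-0.0052],[0.0085,0,0],0],[[0,-0.002,-0.0052],[0.0085,0,0],0],[[0,-0.002,-0.0052],[0.0085,0,0],0],[[0,-0.002,-0.0052],[0.0085,0,0],0],[[0,-0.002,-0.0052],[0.0085,0,0],0],[[0,-0.002,-0.0052],[0.0085,0,0],0],[[0,-0.002,-0.0052],[0.0085,0,0],0],[[0,-0.0055,0.0008],[0.0067,0,0],0],[[0,-0.0055,0.0008],[0.0067,0,0],0],[[0,-0.0055,0.0008],[0.0067,0,0],0],[[0,-0.0055,0.0008],[0.0067,0,0],0],[[0,-0.0055,0.0008],[0.0067,0,0],0],[[0,-0.0055,0.0008],[0.0067,0,0],0],[[0,-0.0055,0.0008],[0.0067,0,0],0],[[0,-0.0055,0.0008],[0.0067,0,0],0],[[0,-0.0055,0.0008],[0.0067,0,0],0],[[0,-0.0055,0.0008],[0.0067,0,0],0]]}}

```text
t: 17.45
tool_pos: [466.0, -202.0, 2.2]
ee_rot: [[0.108, 0.375, 0.921], [-0.994, 0.04, 0.1], [0.0, -0.926, 0.377]]
contact_force: [0.5, -0.8, -3.5]
width: 20.1
```

Run:
```python
from h import *
T=shot("top",9);S=shot("side",9);s,p,R=st();print(s["t"],p.round(1),np.round(s["contact_force"],1),np.round(s["moment"],2),(p+R@TIP-F)@BX,(p+R@TIP)[2],np.round(s["joints"],1),s["width"])
print(lid(T),lid(S))
a=cv2.resize(T["p"][160:260,280:380,::-1],(400,400),interpolation=cv2.INTER_CUBIC)
b=cv2.resize(S["p"][190:290,200:300,::-1],(400,400),interpolation=cv2.INTER_CUBIC)
cv2.imwrite("pics/c9.png",np.hstack([a,b]))
p0,R0=p,R
for th,r,ph,n in((0.8,80,24,8),(1.05,80,26,8),(1.3,78,26,8)):
    d=110-r*np.cos(th)-1*np.sin(th); z=58+r*np.sin(th)-1*np.cos(th)
    q,Rt=tcp_for_tip(d,z,ph,lat=3);plan(q,Rt,n,p0,R0);p0,R0=q,Rt
```

```text
17.55 [ 465.9 -202.1    2.2] [-1.8  1.3 -2.1] [0.01 0.59 0.04] 48.274358441988376 95.09321934232325 [-39.   -9.8 133.9  23.4  42.3  29.2] 20.065598277428418
(np.float64(0.5473031528835496), np.float64(130.90301144647793), np.int64(1421), np.float64(1.4516939079951652)) (np.float64(0.5540654608900809), np.float64(130.88222414319014), np.int64(929), np.float64(1.9070761381204056))
8 rows shift [-0.0, -0.0058, 0.007] turn [0.0039, 0.0, 0.0] |mm| 2.3 |deg| 0.24
8 rows shift [-0.0, 0.0001, 0.0105] turn [0.0042, 0.0, -0.0] |mm| 2.6 |deg| 0.25
8 rows shift [0.0, 0.0014, 0.0098] turn [0.0, 0.0, 0.0] |mm| 2.5 |deg| 0.0
```

View pics/c9.png

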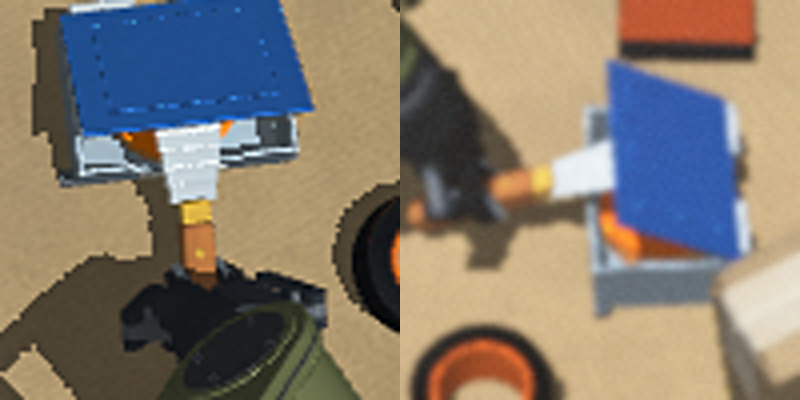

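The lid is at about 0.55 rad as planned, with the gripper well clear of the box. I'll continue the lift.

Emit:
{"name": "step_arm", "arguments": {"deltas": [[[0,-0.0058,0.007],[0.004,0,0],0],[[0,-0.0058,0.007],[0.004,0,0],0],[[0,-0.0058,0.007],[0.004,0,0],0],[[0,-0.0058,0.007],[0.004,0,0],0],[[0,-0.0058,0.007],[0.004,0,0],0],[[0,-0.0058,0.007],[0.004,0,0],0],[[0,-0.0058,0.007],[0.004,0,0],0],[[0,-0.0058,0.007],[0.004,0,0],0],[[0,0,0.0105],[0.004,0,0],0],[[0,0,0.0105],[0.004,0,0],0],[[0,0,0.0105],[0.004,0,0],0],[[0,0,0.0105],[0.004,0,0],0],[[0,0,0.0105],[0.004,0,0],0],[[0,0,0.0105],[0.004,0,0],0],[[0,0,0.0105],[0.004,0,0],0],[[0,0,0.0105],[0.004,0,0],0]]}}

```text
t: 19.15
tool_pos: [493.4, -199.0, 27.0]
ee_rot: [[0.108, 0.435, 0.894], [-0.994, 0.047, 0.097], [-0.0, -0.899, 0.437]]
contact_force: [-0.6, 0.1, -1.7]
width: 20.1
```

Emit:
{"name": "step_arm", "arguments": {"deltas": [[[0,0.0014,0.0098],[0,0,0],0],[[0,0.0014,0.0098],[0,0,0],0],[[0,0.0014,0.0098],[0,0,0],0],[[0,0.0014,0.0098],[0,0,0],0],[[0,0.0014,0.0098],[0,0,0],0],[[0,0,0],[0,0,0],0],[[0,0,0],[0,0,0],0],[[0,0,0],[0,0,0],0]]}}

```text
t: 19.95
tool_pos: [505.2, -197.9, 31.0]
ee_rot: [[0.108, 0.435, 0.894], [-0.994, 0.047, 0.097], [0.0, -0.899, 0.438]]
contact_force: [0.5, 0.0, -1.9]
width: 20.0
```

Run:
```python
from h import *
T=shot("top",10);S=shot("side",10);s,p,R=st();print(s["t"],p.round(1),np.round(s["contact_force"],1),np.round(s["moment"],2),(p+R@TIP-F)@BX,(p+R@TIP)[2],np.round(s["joints"],1),s["width"])
print(lid(T),lid(S))
a=cv2.resize(T["p"][160:260,280:380,::-1],(400,400),interpolation=cv2.INTER_CUBIC)
b=cv2.resize(S["p"][190:290,200:300,::-1],(400,400),interpolation=cv2.INTER_CUBIC)
cv2.imwrite("pics/c10.png",np.hstack([a,b]))
```

```text
20.05 [ 505.1 -197.8   30.9] [-0.9 -0.2 -1.3] [-0.05  0.31 -0.03] 81.19725726524892 130.76294894680248 [-37.1  -9.6 131.4  26.7  41.8  29.2] 19.783709827522703
(np.float64(1.1924719422718155), np.float64(351.165587158977), np.int64(299), np.float64(1.510037069030165)) (np.float64(1.2017828893340405), np.float64(358.41522298513644), np.int64(269), np.float64(2.322463297745034))
```

View pics/c10.png

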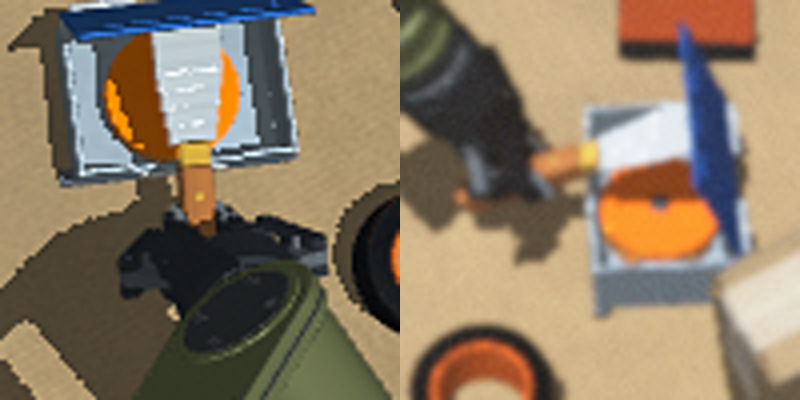

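```bash
cat >> h.py <<'E'
def sim(v,w,n,p,R):
    for k in range(n):
        p=p+R@v;R=R@Ro.from_rotvec(w).as_matrix();
        if k%3==2: t=p+R@TIP;print("  tip",t.round(0),"box x",((t-F)@BX).round(0),"org",(p+R@np.array([0,-34.4,0])).round(0))
E
python3 - <<'E'
from h import *
s,p,R=st();q,Rt=tcp_for_tip(-45,140,0,lat=3)
v,w=plan(q,Rt,15);sim(v,w,15,p,R)
# mat
my=-12.67;d=np.array([np.cos(np.radians(my)),np.sin(np.radians(my)),0]);O=np.array([562.1,176.7,0])
Rm=tool(my);
q2=O+np.array([0,0,140-11-3+0])-Rm@np.array([0,-34.4,0]);q2[2]=100
print(q2);v,w=plan(q2,Rm,20,q,Rt);sim(v,w,20,q,Rt)
E
```

```text
15 rows shift [-0.0, -0.0269, -0.0376] turn [-0.0288, 0.0, 0.0] |mm| 11.6 |deg| 1.73
  tip [ 581. -190.  128.] box x 56.0 org [ 459. -203.   70.]
  tip [ 555. -192.  128.] box x 30.0 org [ 429. -206.   81.]
  tip [ 530. -195.  129.] box x 5.0 org [ 400. -209.   94.]
  tip [ 505. -198.  134.] box x -20.0 org [ 372. -212.  110.]
  tip [ 481. -200.  140.] box x -45.0 org [ 346. -215.  129.]
[562.1 176.7 100. ]
20 rows shift [-0.0807, -0.0011, 0.0395] turn [0.0, 0.0157, 0.0] |mm| 22.5 |deg| 0.94
  tip [ 505. -144.  141.] box x -15.0 org [ 370. -152.  130.]
  tip [532. -89. 142.] box x 18.0 org [397. -90. 131.]
  tip [562. -35. 142.] box x 54.0 org [427. -30. 131.]
  tip [595.  17. 143.] box x 92.0 org [460.  29. 132.]
  tip [630.  67. 144.] box x 132.0 org [496.  86. 133.]
  tip [667. 116. 145.] box x 175.0 org [535. 141. 134.]
```

Emit:
{"name": "step_arm", "arguments": {"deltas": [[[0,-0.027,-0.0376],[-0.0288,0,0],0],[[0,-0.027,-0.0376],[-0.0288,0,0],0],[[0,-0.027,-0.0376],[-0.0288,0,0],0],[[0,-0.027,-0.0376],[-0.0288,0,0],0],[[0,-0.027,-0.0376],[-0.0288,0,0],0],[[0,-0.027,-0.0376],[-0.0288,0,0],0],[[0,-0.027,-0.0376],[-0.0288,0,0],0],[[0,-0.027,-0.0376],[-0.0288,0,0],0],[[0,-0.027,-0.0376],[-0.0288,0,0],0],[[0,-0.027,-0.0376],[-0.0288,0,0],0],[[0,-0.027,-0.0376],[-0.0288,0,0],0],[[0,-0.027,-0.0376],[-0.0288,0,0],0],[[0,-0.027,-0.0376],[-0.0288,0,0],0],[[0,-0.027,-0.0376],[-0.0288,0,0],0],[[0,-0.027,-0.0376],[-0.0288,0,0],0],[[0,0,0],[0,0,0],0],[[0,0,0],[0,0,0],0]]}}

```text
t: 21.75
tool_pos: [346.5, -215.0, 94.8]
ee_rot: [[0.108, 0.001, 0.994], [-0.994, -0.0, 0.108], [0.0, -1.0, 0.001]]
contact_force: [-0.5, -0.4, -1.7]
width: 20.1
```

Run:
```python
from h import *
T=shot("top",11);s,p,R=st();print(s["t"],p.round(1),R.round(3).tolist(),np.round(s["contact_force"],1),np.round(s["joints"],1))
print(lid(T))
P=pts(T);uv=[(334,215),(334,225)]
cv2.imwrite("pics/c11.png",cv2.resize(T["p"][120:270,280:400,::-1],(480,600),interpolation=cv2.INTER_CUBIC))
print(proj(T,[p+R@TIP]))
v,w=plan([562.1,176.7,100],tool(-12.67),20);sim(v,w,20,p,R)
```

```text
21.8 [ 346.3 -214.8   94.5] [[0.108, 0.001, 0.994], [-0.994, 0.0, 0.108], [-0.0, -1.0, 0.001]] [ 0.2  0.6 -0.6] [-39.4 -20.9 130.1   0.   70.8  44.4]
(np.float64(1.1914616076353965), np.float64(350.35465064307647), np.int64(303), np.float64(1.575996965506072))
[[332.58170954 213.63292348]]
20 rows shift [-0.0807, -0.0011, 0.0395] turn [-0.0, 0.0157, -0.0] |mm| 22.5 |deg| 0.94
  tip [ 505. -144.  141.] box x -15.0 org [ 370. -152.  130.]
  tip [532. -89. 142.] box x 18.0 org [397. -90. 131.]
  tip [562. -35. 142.] box x 54.0 org [427. -30. 131.]
  tip [595.  17. 143.] box x 92.0 org [460.  29. 132.]
  tip [630.  67. 144.] box x 132.0 org [496.  86. 133.]
  tip [667. 116. 145.] box x 175.0 org [535. 141. 134.]
```

View pics/c11.png

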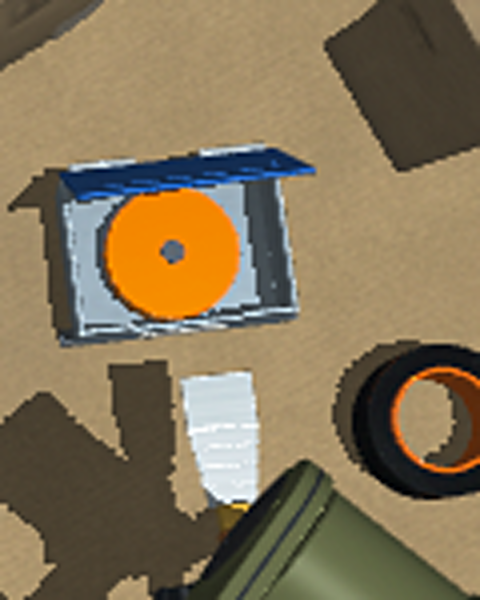

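The lid stays open at about 1.19 rad and the scraper is still held. Next is the mat.

Emit:
{"name": "step_arm", "arguments": {"deltas": [[[-0.0807,-0.001,0.0395],[0,0.0157,0],0],[[-0.0807,-0.001,0.0395],[0,0.0157,0],0],[[-0.0807,-0.001,0.0395],[0,0.0157,0],0],[[-0.0807,-0.001,0.0395],[0,0.0157,0],0],[[-0.0807,-0.001,0.0395],[0,0.0157,0],0],[[-0.0807,-0.001,0.0395],[0,0.0157,0],0],[[-0.0807,-0.001,0.0395],[0,0.0157,0],0],[[-0.0807,-0.001,0.0395],[0,0.0157,0],0],[[-0.0807,-0.001,0.0395],[0,0.0157,0],0],[[-0.0807,-0.001,0.0395],[0,0.0157,0],0],[[-0.0807,-0.001,0.0395],[0,0.0157,0],0],[[-0.0807,-0.001,0.0395],[0,0.0157,0],0],[[-0.0807,-0.001,0.0395],[0,0.0157,0],0],[[-0.0807,-0.001,0.0395],[0,0.0157,0],0],[[-0.0807,-0.001,0.0395],[0,0.0157,0],0],[[-0.0807,-0.001,0.0395],[0,0.0157,0],0],[[-0.0807,-0.001,0.0395],[0,0.0157,0],0],[[-0.0807,-0.001,0.0395],[0,0.0157,0],0],[[-0.0807,-0.001,0.0395],[0,0.0157,0],0],[[-0.0807,-0.001,0.0395],[0,0.0157,0],0]]}}

```text
t: 23.8
tool_pos: [562.1, 177.8, 98.9]
ee_rot: [[-0.22, -0.001, 0.976], [-0.976, 0.0, -0.22], [-0.0, -1.0, -0.001]]
contact_force: [1.4, -0.9, -1.2]
width: 19.9
```

Emit:
{"name": "step_arm", "arguments": {"deltas": [[[0,0,0],[0,0,0],0],[[0,0,0],[0,0,0],0],[[0,0,0],[0,0,0],0]]}}

```text
t: 24.1
tool_pos: [561.2, 176.3, 99.2]
ee_rot: [[-0.219, -0.001, 0.976], [-0.976, -0.0, -0.219], [0.0, -1.0, -0.001]]
contact_force: [0.3, -0.8, -1.4]
width: 20.2
```

Run:
```python
from h import *
T=shot("top",12);S=shot("side",12);W=shot("wrist",12);s,p,R=st();print(s["t"],p.round(1),R.round(3).tolist(),np.round(s["contact_force"],1),np.round(s["joints"],1))
print("tip",p+R@TIP,proj(T,[p+R@TIP]),proj(S,[p+R@TIP]))
cv2.imwrite("pics/c12.png",np.hstack([cv2.resize(T["p"][130:230,150:250,::-1],(400,400),interpolation=cv2.INTER_CUBIC),cv2.resize(S["p"][120:220,220:320,::-1],(400,400),interpolation=cv2.INTER_CUBIC)]))
Q=(pts(W)-p)@R
for u,v in[(262,60),(262,20)]:print(Q[v,u].round(1))
plan([562.1,176.7,-5],tool(-12.67),10)
```

```text
24.25 [561.5 176.2  99.8] [[-0.22, 0.0, 0.976], [-0.976, -0.0, -0.22], [0.0, -1.0, 0.0]] [ 0.9  0.4 -0.6] [ 12.2   4.  107.6  -0.   68.5 114.9]
tip [693.21797424 146.55724013 145.16950344] [[195.01109086 131.95016609]] [[302.80143054 138.05006227]]
[  1.5 -45.4  80.1]
[  1.5 -45.3  93.6]
10 rows shift [-0.0002, 0.0419, 0.0002] turn [-0.0, -0.0, 0.0] |mm| 10.5 |deg| 0.0
```

View pics/c12.png

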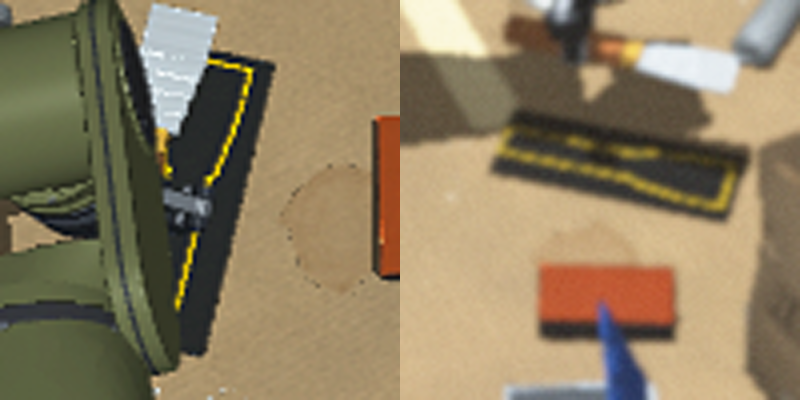

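View pics/wrist12.png

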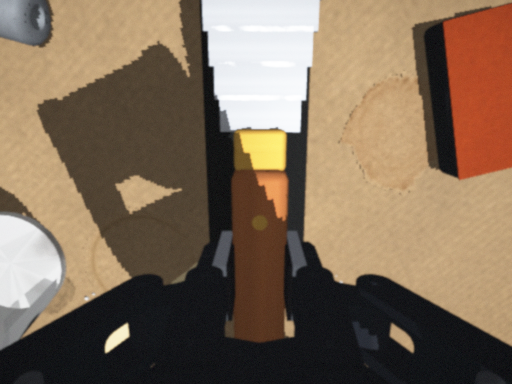

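Emit:
{"name": "step_arm", "arguments": {"deltas": [[[0,0.05,0],[0,0,0],0],[[0,0.05,0],[0,0,0],0],[[0,0.05,0],[0,0,0],0],[[0,0.05,0],[0,0,0],0],[[0,0.05,0],[0,0,0],0],[[0,0.05,0],[0,0,0],0],[[0,0.05,0],[0,0,0],0],[[0,0.05,0],[0,0,0],0],[[0,0.05,0],[0,0,0],0],[[0,0.03,0],[0,0,0],0],[[0,0.012,0],[0,0,0],0],[[0,0,0],[0,0,0],0],[[0,0,0],[0,0,0],0]]}}

```text
t: 25.55
tool_pos: [562.5, 176.9, -22.6]
ee_rot: [[-0.219, 0.001, 0.976], [-0.976, 0.0, -0.219], [-0.001, -1.0, 0.001]]
contact_force: [-0.1, 0.5, -1.5]
width: 20.4
```

Emit:
{"name": "step_arm", "arguments": {"deltas": [[[0,0.008,0],[0,0,0],0],[[0,0.008,0],[0,0,0],0],[[0,0,0],[0,0,0],0],[[0,0,0],[0,0,0],0]]}}

```text
t: 25.95
tool_pos: [561.9, 176.8, -27.1]
ee_rot: [[-0.219, 0.0, 0.976], [-0.976, 0.0, -0.219], [-0.0, -1.0, 0.0]]
contact_force: [-0.5, -0.2, -1.2]
width: 20.0
```

Run:
```python
from h import *
s,p,R=st();print(s["t"],p.round(1),np.round(s["contact_force"],1),np.round(s["moment"],2),p+R@TIP)
```

```text
25.95 [561.9 176.8 -27.1] [-0.5 -0.2 -1.2] [0.02 0.05 0.02] [693.64475453 147.20709616  18.36705123]
```

Emit:
{"name": "step_arm", "arguments": {"deltas": [[[0,0.008,0],[0,0,0],0],[[0,0.006,0],[0,0,0],0],[[0,0,0],[0,0,0],0],[[0,0,0],[0,0,0],0]]}}

```text
t: 26.35
tool_pos: [561.8, 176.8, -30.8]
ee_rot: [[-0.219, -0.0, 0.976], [-0.976, 0.0, -0.219], [0.0, -1.0, -0.0]]
contact_force: [0.2, 0.0, -1.2]
width: 19.9
```

Emit:
{"name": "step_arm", "arguments": {"deltas": [[[0,0.003,0],[0,0,0],0],[[0,0,0],[0,0,0],0],[[0,0,0],[0,0,0],0]]}}

```text
t: 26.65
tool_pos: [562.0, 176.8, -31.3]
ee_rot: [[-0.219, 0.0, 0.976], [-0.976, 0.0, -0.219], [-0.0, -1.0, 0.0]]
contact_force: [-0.0, 0.8, -0.3]
width: 20.1
```

Emit:
{"name": "step_arm", "arguments": {"deltas": [[[0,0.002,0],[0,0,0],0],[[0,0,0],[0,0,0],0],[[0,0,0],[0,0,0],0.27],[[0,0,0],[0,0,0],0.32],[[0,0,0],[0,0,0],0.4],[[0,0,0],[0,0,0],0.5],[[0,0,0],[0,0,0],0.6],[[0,0,0],[0,0,0],0.6],[[0,0,0],[0,0,0],0.6],[[0,0,0],[0,0,0],0.6]]}}

```text
t: 27.65
tool_pos: [561.9, 176.8, -31.9]
ee_rot: [[-0.219, 0.0, 0.976], [-0.976, 0.0, -0.219], [-0.0, -1.0, 0.0]]
contact_force: [-0.3, 0.0, -0.5]
width: 51.1
```

Emit:
{"name": "step_arm", "arguments": {"deltas": [[[0,-0.03,0],[0,0,0],0.6],[[0,-0.06,0],[0,0,0],0.6],[[0,-0.08,0],[0,0,0],0.6],[[0,-0.1,0],[0,0,0],0.6],[[0,-0.1,0],[0,0,0],0.6],[[0,-0.1,0],[0,0,0],0.6],[[0,-0.1,0],[0,0,0],0.6],[[0,-0.1,-0.1],[0,0,0],0.6],[[0,0,-0.15],[0,0,0],0.6],[[0,0,-0.15],[0,0,0],0.6],[[0,0,0],[0,0,0],0.6],[[0,0,0],[0,0,0],0.6]]}}

```text
t: 28.85
tool_pos: [464.4, 199.0, 137.1]
ee_rot: [[-0.218, 0.003, 0.976], [-0.976, 0.001, -0.218], [-0.001, -1.0, 0.003]]
contact_force: [-0.2, 0.7, -0.7]
width: 51.0
```

Run:
```python
from h import *
T=shot("top",13);W=shot("wrist",13);S=shot("side",13);s,p,R=st();print(s["t"],p.round(1),s["width"],np.round(s["contact_force"],1))
print(lid(T))
cv2.imwrite("pics/c13.png",np.hstack([cv2.resize(T["p"][125:235,165:365,::-1],(800,440),interpolation=cv2.INTER_CUBIC)]))
```

```text
29.0 [465.4 198.6 136.5] 51.136497157540504 [ 0.3  0.9 -0.2]
(np.float64(1.1925605960575167), np.float64(351.0980879586413), np.int64(302), np.float64(1.5638003298947176))
```

View pics/c13.png

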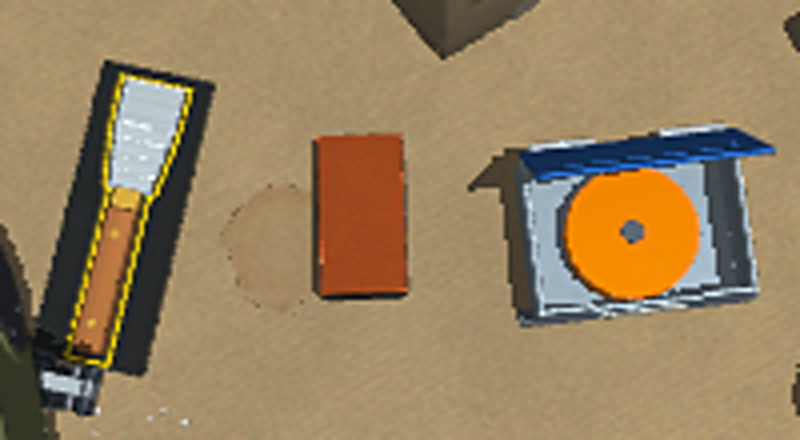

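View pics/wrist13.png

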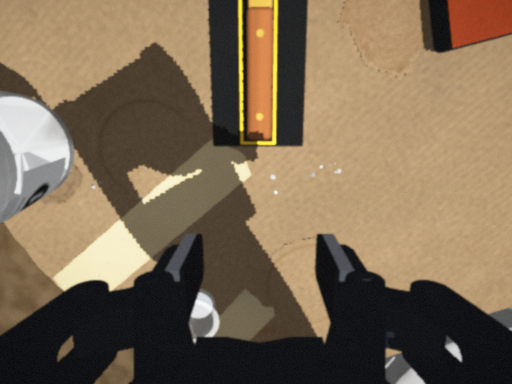

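The scraper lies inside the yellow outline with the blade over the drawn blade. The lid is open, the block hasn't moved and the gripper is clear, so I'm handing in.

Run:
```python
from h import *
a=load("top",0);b=load("top",13);P=pts(b)
print("blade z",P[145:165:6,200].round(0)[:,2])
for n,(u0,u1,v0,v1) in dict(tape=(365,415,200,248),cup=(136,158,258,280),block=(240,272,155,203)).items():
    print(n,np.abs(a["p"][v0:v1,u0:u1].astype(int)-b["p"][v0:v1,u0:u1]).mean().round(1))
s,p,R=st();print(s["t"],np.round(s["dq"],2))
print(env.close_job())
```

```text
blade z [11. 16. 13. 18.]
tape 5.2
cup 83.5
block 0.7
29.0 [-0.14  0.62  0.03  0.1  -0.06  0.05]
the job is handed in; nothing more can be done
None
```

Run:
```python
from h import load,pts,ray
import numpy as np
a=load("side",0);b=load("side",13);W=load("wrist",13)
print("cup side diff",np.abs(a["p"][120:140,198:218].astype(int)-b["p"][120:140,198:218]).mean().round(1))
print("cup start",ray(load("top"),[147,269],35).round(0),"wrist end",ray(W,[203,313],35).round(0))
```

```text
cup side diff 35.8
cup start [[345. 289.  35.]] wrist end [[351. 280.  35.]]
```

The job is handed in at 29.0 s: I levered the lid open with the scraper and laid the scraper on the mat in its outline. No verdict was reported.

- **Grasp:** The first grasp closed on nothing. The wrist camera's depth showed the real fingertips about 37 mm short of the reported tool point, which disagrees with the description. I went lower and the second grasp held.
- **Levering:** I put the blade about 74 mm into the notch and tipped it on the notch edge. The lid rose by about 0.14 rad, with 4 to 7 N measured at the wrist. I then lifted it the rest of the way. The gripper stayed clear of the box in the pictures.
- **Lid at the end:** It stood at about 1.19 rad from the top camera, the same before and after placing the scraper.
- **Scraper at the end:** The top and wrist pictures show it inside the yellow outline with the blade over the drawn blade. Before I let go, the scraper's grip spot and tip worked out within a few mm of their places. I did not measure its position again afterwards. Four noisy depth readings along the blade gave 11 to 18 mm above the table, where about 15 mm is expected.
- **Bystanders:** The sanding block and tape look unmoved from above. The cup check is weaker: the arm hid it from the top camera, so that comparison failed, and the side view also differed there, probably from the arm's shadow. The wrist camera puts it about 10 mm from its start, from a partly hidden view. The arm's path did not go near it.

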